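Fit a lantern finial through its cap and hold it for pinning

ROBOT

A 6-joint arm with a two-finger parallel gripper is mounted at the origin on the work surface. World frame = base frame: x ahead of the robot, y to its left, z up, the work surface at z = 0. Lengths are in m, angles in rad, forces in N, time in s.
With the tool pointing down it reaches from about 0.275 to 0.75 m from the base axis. Payload 10.2 kg.
Tool frame: the origin (TCP) lies between the finger pads, 19 mm behind the fingertips; this is the grasp point; z points along the fingers, y is the line along which they close (so a half turn about z gives the same grasp; the last joint's range is limited). The gripper opens to 88 mm and grips with 3 to 60 N. Pads are 18 mm wide; open, the fingers measure 123 mm over their backs; the gripper's body (75 mm by 187 mm) begins 45 mm behind the grasp point.
Start: joints at [-1.369, 0.313, 1.498, -0, 1.331, -0.223], TCP at [0.216, -0.478, 0.257] pointing down, gripper open.
Joint ranges: [-2.94, 2.94], [-0.97, 2.17], [0.19, 2.56], [-1.23, 4.37], [0.02, 3.11], [-2.88, 2.88]. Speed limits (rad/s): [2.39, 2.39, 3.01, 3.14, 3.14, 3.14].

INTERFACE

Orientations are given as [roll, pitch, yaw] about the fixed x, y, z axes, in that order (R = Rz(yaw) Ry(pitch) Rx(roll)).
In Python, from station import env, optics gives the robot as it stands.
- The arm moves only by the tool apply_moves, never from a script. Its argument "moves" is a list of rows, each an object of numbers: "dx", "dy", "dz": the shift along the tool's x, y, z in m; "rx", "ry", "rz": the turn, a rotation vector about the tool's x, y, z in rad; "grip": the finger opening in m, from 0 to 0.0881. A call has 1 to 5 rows; each row is the pose to reach, as a shift and turn from the pose commanded when the call began, along the tool's axes at that moment; what a row does not reach only later rows make up. A row lasts 1/8 s, in which the tool goes at most 62.5 mm and 10.7 degrees, less where a joint would pass 70% of its speed; a pose out of reach is approached as far as the arm can. A call with a gripper value outside its range is refused whole. The fingers move at their own pace and stop on an object; "grip_force" is the grip in N (left out, the last holds). Time passes only in rows, so rows that repeat a pose let the fingers close. It gives the time, the measured TCP pose, the force, the opening and the grip force at its end, in the units of the state.
- env.sense(): the state, without advancing time (a new reading comes with each control period).
- optics.grab_frame(name): name is "scene" or "side" or "wrist"; returns a dict with "img" (384x512x3 uint8, blue, green, red), "K" (3x3 intrinsics, pixels), "origin" and "orientation" of the camera in the world. Camera axes: x right, y up, looking along -z (the intrinsics and any distortion apply to the point x, -y, -z); pixel columns grow to the right and rows downward; lengths in m; the calibration is good to about 2 mm. A picture is of the moment at which its call begins. There is no depth.
- env.hand_in(): hands the job in; it is judged then, once.
The state is a dict: "clock": time; "joints": joint angles; "dq": joint speeds; "joint_torque": joint torques, N m; "eef_pos": TCP position; "eef_rot": TCP orientation; "wrist_force": force on the tool from outside, world axes, zero at the start; "torque": the same for the moment, N m; "width": finger opening in m; "gripper_force": force on a finger pad.
Only numpy, scipy, OpenCV 4.12 (cv2) and the standard library are available. Lean on these libraries where they do the work, as an engineer would, in place of code of your own. Each camera call takes 0.05 s, during which the arm holds its last target. There are 200 camera calls.

TASK

Set the domed brass lantern cap rim-down in the round pocket of the oak fitting block and let go of it. Then take the copper finial from the slotted stand, pass its flat tang down through the slot in the top of the cap until its shoulder sits on the cap, and finish still gripping the finial, upright and pressed lightly down, so that a pin can be driven through the tang from below. Leave the punches and everything else on the bench where they are.

Things in the scene. Friction and masses are not known exactly. Their poses are not given: they have to be found in the camera images.
- cap: Hollow brass cap, 58 mm high, 0.2-0.3 kg, rim-down on the bench: round rim 69 mm across, 12 mm high (lowest 4 mm narrowing to 66), pierced dome up to 36 mm, then an eight-sided boss, 30 mm across flats, from 36 to 58 mm: grip it there. Origin: centre of the rim's underside; z up; x along the slot in the boss; flats of the boss face x, y and between (every 45 degrees)
- cap_crown (a point): Centre of the slot's mouth in the flat top of the cap's boss, 58 mm above the cap's origin. The slot is 16 mm (along the cap's x) by 7 mm, goes straight down through the boss into the hollow dome, and is countersunk 2 mm all round at the mouth
- nest: Fixed oak fitting block, 124 x 124 mm, 68 mm high, open at front and back under its top. In the middle of its top a round pocket, 73 mm across and 8 mm deep, with a 56 mm hole through its floor. Origin: centre of the underside, on the bench; z up
- nest_seat (a point): Centre of the pocket's floor, 60 mm above the bench: the cap's origin comes here when it is seated
- finial: Copper finial, about 0.1 kg, upright in a slot of the stand. Origin: centre of the shoulder's underside; z up. Below it a flat tang 14 mm (x) by 5 mm (y), 38 mm long, the last 8 mm tapering to 8 by 2.4. Above: round shoulder 24 mm across, 5 mm thick; thin neck; eight-sided drum 22 mm across flats, 14 to 36 mm up (grip here; flats face x, y and every 45 degrees); turned tip up to 60 mm
- finial_tip (a point): Lower end of the finial's tang, 38 mm below its origin
- stand: Fixed oak stand, 200 mm long (its y), 66 mm wide, 52 mm high, with four slots in a row 46 mm apart, each 17 mm (its x) by 8 mm, 42 mm deep. They hold the finial (shoulder on the stand's top) and three punches that reach up to 122 mm above the bench. Origin: centre of the underside; z up
- punch_square: Steel punch with a square body, 108 mm long, upright in a slot of the stand; leave alone. Origin: its foot
- punch_eight: Steel punch with an eight-sided body, 100 mm long, upright in a slot of the stand; leave alone. Origin: its foot
- punch_round: Steel punch with a round body and a wider head, 112 mm long, upright in a slot of the stand; leave alone. Origin: its foot
- mallet: Boxwood mallet, round head 66 mm across and 76 mm high standing on its face, handle 165 mm level to -y; leave alone. Origin: centre of the head's underside
- pane: Amber glass pane in a thin brass edge, 80 x 60 x 5 mm, lying flat; leave alone. Origin: centre of the underside
- dish: Small copper dish of brass pins, 66 mm across, 22 mm high; leave alone. Origin: centre of the underside
- blank: Flat round brass blank 70 mm across, 5 mm thick, lying flat; leave alone. Origin: centre of the underside
- file: Flat file with a wooden handle, 230 mm long along its x, 16 mm high, lying on the bench; leave alone. Origin: near its middle, on the bench
Mind the look-alikes: they are no part of the job. Leave any grey or pink look-alike of the nest alone. Of the things that look like the cap, take the one that is farthest to the robot's right at the start.

How it is judged:
By the outcome, as a careful person would: the job done as asked, in the order asked, and still so for the second after the job is handed in, while the arm keeps its last pose, push and grip.
It also fails if it takes over 42 s, if anything falls off the work surface, if the arm or the gripper's body presses on something with over 40 N, if the wrist force passes 120 N, or if a joint passes its speed limit or range.

## Working session

There is one attempt and no reset: what is moved stays moved. The work goes in short steps, Python scripts to look and compute and a tool call to move; the robot and the scene stay as the last step left them, time stands still between calls to the robot, and variables do not carry over. Pictures are saved under pics/ and viewed, at most 10 in all, crops included, and the job is handed in when it is done.

Besides the shell and the picture viewer there is one more tool, called after "Request:" in YAML: its name, and indented under it one key for each argument. apply_moves: Moves the arm, as the interface text tells. Its arguments: {"type":"object","properties":{"moves":{"type":"array","items":{"type":"object","properties":{"dx":{"type":"number"},"dy":{"type":"number"},"dz":{"type":"number"},"rx":{"type":"number"},"ry":{"type":"number"},"rz":{"type":"number"},"grip":{"type":"number"}}}},"grip_force":{"type":"number"}},"required":["moves"]}

```bash
ls; mkdir -p pics
cat > h.py <<'E'
import numpy as np, cv2
from scipy.spatial.transform import Rotation as R
from station import env, optics
def rot(o):
    o=np.array(o,float)
    if o.shape==(3,3): return o
    return R.from_euler('xyz',o).as_matrix() if o.size==3 else R.from_quat(o).as_matrix()
def snap(n,f):
    d=optics.grab_frame(n); cv2.imwrite(f'pics/{f}.png',d['img']); np.savez(f'pics/{f}.npz',**{k:np.array(v) for k,v in d.items()}); return d
def load(f): return np.load(f'pics/{f}.npz',allow_pickle=True)
def ray(d,u,v):
    p=np.linalg.inv(d['K'])@[u,v,1]; return np.array(d['origin']),rot(d['orientation'])@[p[0],-p[1],-p[2]]
def onz(d,u,v,z):
    o,r=ray(d,u,v); return o+r*(z-o[2])/r[2]
def proj(d,P):
    c=rot(d['orientation']).T@(np.array(P)-d['origin']); q=d['K']@[c[0],-c[1],-c[2]]; return q[:2]/q[2]
def tri(*a):
    A=np.zeros((3,3));b=np.zeros(3)
    for d,u,v in a:
        o,r=ray(d,u,v); r=r/np.linalg.norm(r); M=np.eye(3)-np.outer(r,r); A+=M;b+=M@o
    return np.linalg.solve(A,b)
E
python3 - <<'E'
from h import *
for n in ['scene','side','wrist']:
    d=snap(n,n+'0'); print(n,{k:np.array(v).round(4).tolist() for k,v in d.items() if k!='img'})
print(env.sense())
a=cv2.imread('pics/scene0.png');cv2.imwrite('pics/scene0b.png',cv2.resize(a,(800,600),interpolation=cv2.INTER_CUBIC))
a=cv2.imread('pics/side0.png');cv2.imwrite('pics/side0b.png',cv2.resize(a,(800,600),interpolation=cv2.INTER_CUBIC))
E
```

```text
pics
scene {'K': [[383.3577, 0.0, 254.6452], [0.0, 383.3577, 191.1835], [0.0, 0.0, 1.0]], 'origin': [1.2149, 0.1806, 0.9352], 'orientation': [0.7411, 0.0033, 1.7827]}
side {'K': [[487.6015, 0.0, 257.0405], [0.0, 487.6015, 191.2587], [0.0, 0.0, 1.0]], 'origin': [0.3994, 0.8954, 0.844], 'orientation': [0.8538, 0.0003, -3.0932]}
wrist {'K': [[280.655, 0.0, 260.745], [0.0, 280.655, 196.4538], [0.0, 0.0, 1.0]], 'origin': [0.2922, -0.4439, 0.384], 'orientation': [-0.3225, 0.0008, -1.1466]}
{'clock': 0.15, 'joints': array([-1.36941372e+00,  3.13297548e-01,  1.49821705e+00, -3.38284871e-05,
        1.33098442e+00, -2.23433240e-01]), 'dq': array([-0.00223882, -0.00093627, -0.00422444,  0.00015102, -0.00203663,
        0.00059835]), 'joint_torque': array([ 1.46857394e-03, -4.02305174e+01, -2.52316153e+01,  6.94829458e-02,
        3.44430562e-02, -7.67004030e-05]), 'eef_pos': array([ 0.21631496, -0.47819704,  0.2570219 ]), 'eef_rot': array([-3.14070154e+00, -1.68795219e-04,  4.24823820e-01]), 'wrist_force': array([-0.16097773,  0.00497366,  0.44907967]), 'torque': array([-0.00326603,  0.00902493, -0.01203345]), 'gripper_force': 0.0, 'width': 0.08756244201281341}
```

View pics/scene0b.png

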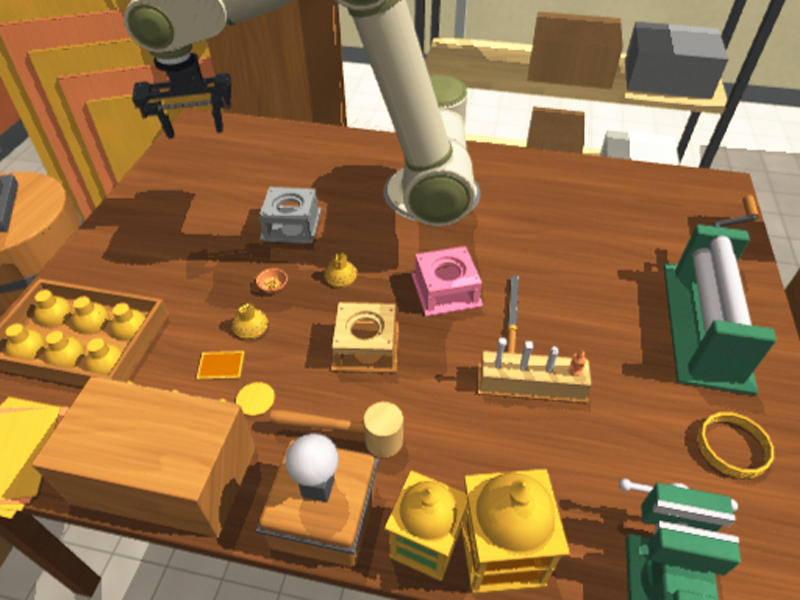

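View pics/side0b.png

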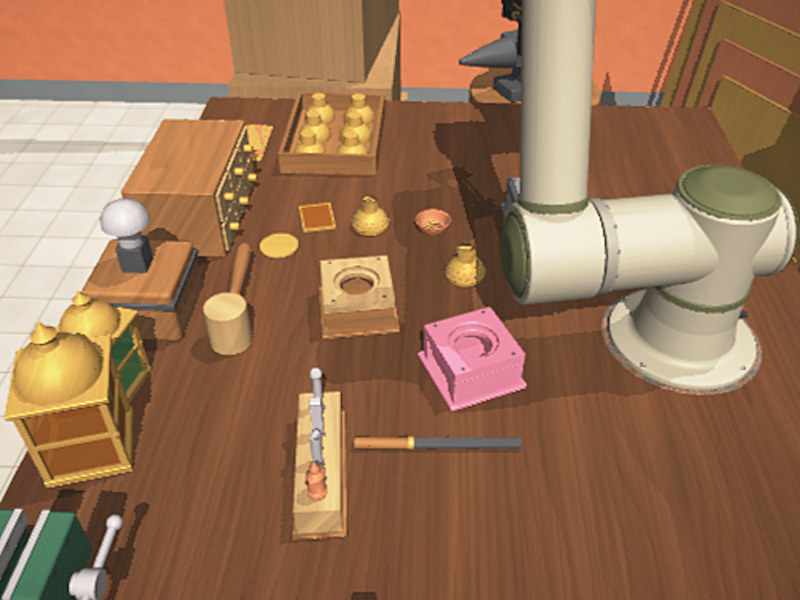

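The scene view shows two pierced caps, at (250,322) and (340,270) on the 800-wide picture. The oak block is at (365,335) and the finial at (578,362). There is also a tray of smoother, cap-like things on the far left. I'll zoom in and measure.

Run:
```python
from h import *
s=load('scene0');t=load('side0');f=512/800
for n,u,v in [('capA base',250,330),('capB base',341,278),('tray',125,335),('tray far',48,318)]:
    print(n,onz(s,u*f,v*f,0.02).round(3))
for n,u,v in [('capA',370,225),('capB',465,275),('tray',350,145)]: print('side',n,onz(t,u*f,v*f,.02).round(3))
a=s['img'];b=t['img']
def crop(im,x,y,w,h,k): return cv2.resize(im[y:y+h,x:x+w],(w*k,h*k),interpolation=cv2.INTER_CUBIC)
c1=crop(a,0,155,260,110,3); c2=crop(b,170,55,160,100,4)
cv2.imwrite('pics/c1.png',np.vstack([c1,np.zeros((10,780,3),np.uint8),cv2.resize(crop(a,200,180,190,90,4),(570,270)) if 0 else cv2.copyMakeBorder(cv2.resize(a[180:260,200:390],(570,240),interpolation=cv2.INTER_CUBIC),0,0,0,210,0)]))
cv2.imwrite('pics/c2.png',cv2.copyMakeBorder(cv2.resize(b[120:220,190:320],(780,600),interpolation=cv2.INTER_CUBIC),0,0,0,0,0))
```

```text
capA base [ 0.539 -0.267  0.02 ]
capB base [ 0.363 -0.13   0.02 ]
tray [ 0.602 -0.503  0.02 ]
tray far [ 0.595 -0.678  0.02 ]
side capA [ 0.514 -0.254  0.02 ]
side capB [ 0.34  -0.116  0.02 ]
side tray [ 0.58  -0.544  0.02 ]
```

View pics/c1.png

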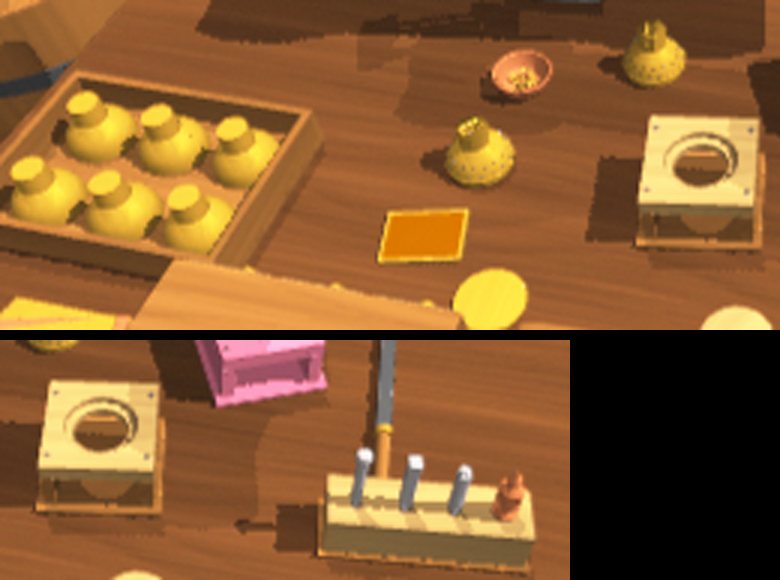

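View pics/c2.png

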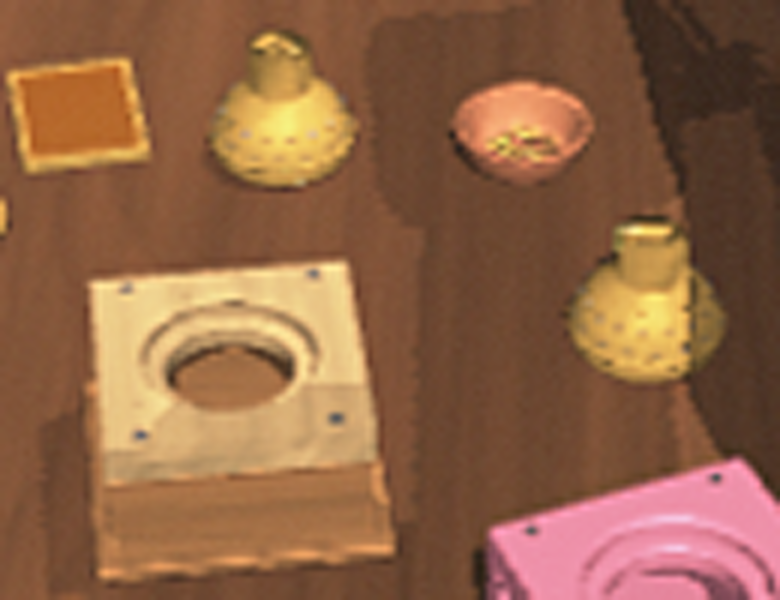

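The tray items are plain decor with no slots or piercing, so the cap to take is the pierced one near (0.52, -0.26). Next I'll triangulate the crown, the nest and the finial.

```bash
cat >> h.py <<'E'
def plan(p,yaw=None):
    s=env.sense(); T=R.from_euler('xyz',s['eef_rot']); d=T.inv().apply(np.array(p)-s['eef_pos'])
    print('d tool',d.round(4),'yaw',s['eef_rot'][2].round(4),'pos',s['eef_pos'].round(4),'t',s['clock'])
    if yaw is not None: print('rotvec',(T.inv()*R.from_euler('xyz',[np.pi,0,yaw])).as_rotvec().round(4))
E
python3 - <<'E'
from h import *
s=load('scene0');t=load('side0')
S=lambda u,v:(s,u/3,v/3+155)
S2=lambda u,v:(s,u/3+200,(v-340)/3+180)
T=lambda u,v:(t,u/6+190,v/6+120)
F=.64
print('crownA',tri(S(473,127),T(279,45)))
print('crownB',tri(S(652,32),T(650,228)))
for n,a,b in [('nl fl',S(651,115),T(347,263)),('2',S(758,117),T(378,462)),('3',S(757,208),T(105,483)),('4',S(641,207),T(88,281))]: print(n,tri(a,b))
for n,u,v in [('a',651,115),('b',758,117),('c',757,208),('d',641,207)]: print(n,onz(*S(u,v),.068).round(4))
for n,u,v in [('a',347,263),('b',378,462),('c',105,483),('d',88,281)]: print(n,onz(*T(u,v),.068).round(4))
print('finial tip',tri(S2(517,477),(t,315*F,461*F)))
print('stand top S',[onz(*S2(u,v),.052).round(3) for u,v in [(328,475),(524,487),(533,540),(322,526)]])
print('stand top T',[onz(t,u*F,v*F,.052).round(3) for u,v in [(300,394),(340,392),(341,512),(295,515)]])
E
```

```text
crownA [ 0.51655517 -0.27668402  0.05973951]
crownB [ 0.34215287 -0.13759718  0.05991135]
nl fl [ 0.47189656 -0.0998061   0.06820496]
2 [0.44918236 0.00924402 0.05776235]
3 [0.55965855 0.03088537 0.05714693]
4 [ 0.5834556  -0.07931193  0.06714057]
a [ 0.4721 -0.0996  0.068 ]
b [0.4522 0.0075 0.068 ]
c [0.5658 0.0314 0.068 ]
d [ 0.5875 -0.0765  0.068 ]
a [ 0.4717 -0.1006  0.068 ]
b [0.4513 0.0276 0.068 ]
c [0.5584 0.0452 0.068 ]
d [ 0.5818 -0.0827  0.068 ]
finial tip [0.53052978 0.35335552 0.10978095]
stand top S [array([0.522, 0.19 , 0.052]), array([0.497, 0.375, 0.052]), array([0.558, 0.383, 0.052]), array([0.582, 0.192, 0.052])]
stand top T [array([0.574, 0.195, 0.052]), array([0.519, 0.188, 0.052]), array([0.497, 0.379, 0.052]), array([0.552, 0.386, 0.052])]
```

```bash
python3 -c "
from h import *
plan([.5166,-.2767,.155],.425)"
```

```text
d tool [ 0.3566 -0.0597  0.1021] yaw 0.4248 pos [ 0.2163 -0.4782  0.257 ] t 0.15
rotvec [-0.0009 -0.0002 -0.0002]
```

Request:
apply_moves:
  moves:
    - {"dx": 0.06, "dy": -0.01, "dz": 0.01}
    - {"dx": 0.12, "dy": -0.02, "dz": 0.025}
    - {"dx": 0.18, "dy": -0.03, "dz": 0.045}
    - {"dx": 0.24, "dy": -0.04, "dz": 0.065}
    - {"dx": 0.3, "dy": -0.05, "dz": 0.085}

```text
schema error: expected keys dx, dy, dz, rx, ry, rz, grip
```

Request:
apply_moves:
  moves:
    - {"dx": 0.0566, "dy": -0.0097, "dz": 0.0171}
    - {"dx": 0.0566, "dy": -0.0097, "dz": 0.0171}
    - {"dx": 0.0566, "dy": -0.0097, "dz": 0.0171}

```text
schema error: expected keys dx, dy, dz, rx, ry, rz, grip
```

```bash
python3 -c "
from h import *
d=snap('wrist','w1');plan([.5166,-.2767,.155])
p=proj(d,[.5166,-.2767,.058]);print(p)
x,y=map(int,p);i=d['img'];x0,y0=max(x-40,0),max(y-30,0);print(x0,y0)
cv2.imwrite('pics/w1c.png',cv2.resize(i[y0:y0+60,x0:x0+80],(800,600),interpolation=cv2.INTER_CUBIC))"
```

```text
d tool [ 0.3566 -0.0598  0.1022] yaw 0.4249 pos [ 0.2164 -0.4782  0.2571] t 0.2
[ 185.30124465 -260.66650698]
145 0
```

View pics/w1c.png

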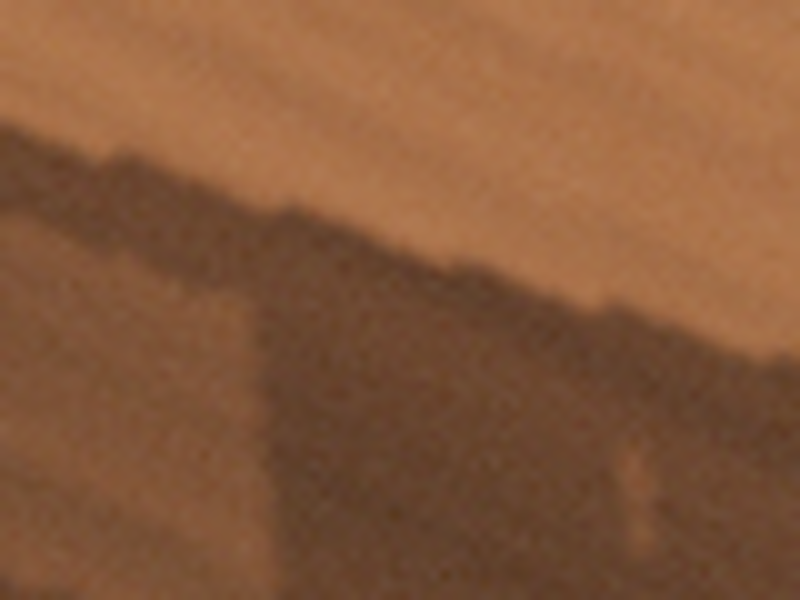

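The moves were refused because every key is required, so the arm hasn't moved and this picture shows only bare bench. I'll resend them with full rows.

Request:
apply_moves:
  moves:
    - {"dx": 0.06, "dy": -0.01, "dz": 0.01, "rx": 0, "ry": 0, "rz": 0, "grip": 0.088}
    - {"dx": 0.12, "dy": -0.02, "dz": 0.025, "rx": 0, "ry": 0, "rz": 0, "grip": 0.088}
    - {"dx": 0.18, "dy": -0.03, "dz": 0.045, "rx": 0, "ry": 0, "rz": 0, "grip": 0.088}
    - {"dx": 0.24, "dy": -0.04, "dz": 0.065, "rx": 0, "ry": 0, "rz": 0, "grip": 0.088}
    - {"dx": 0.3, "dy": -0.05, "dz": 0.085, "rx": 0, "ry": 0, "rz": 0, "grip": 0.088}

```text
clock: 0.82
eef_pos: [0.4668, -0.3103, 0.1733]
eef_rot: [3.141, -0.0, 0.425]
wrist_force: [0.1, -0.9, 0.4]
width: 0.0878
gripper_force: 0.0
```

Request:
apply_moves:
  moves:
    - {"dx": 0.0566, "dy": -0.0097, "dz": 0.0171, "rx": 0, "ry": 0, "rz": 0, "grip": 0.088}
    - {"dx": 0.0566, "dy": -0.0097, "dz": 0.0171, "rx": 0, "ry": 0, "rz": 0, "grip": 0.088}
    - {"dx": 0.0566, "dy": -0.0097, "dz": 0.0171, "rx": 0, "ry": 0, "rz": 0, "grip": 0.088}

```text
clock: 1.2
eef_pos: [0.5126, -0.2798, 0.1569]
eef_rot: [3.142, 0.0, 0.425]
wrist_force: [-0.2, -0.3, 0.0]
width: 0.0881
gripper_force: 0.0
```

```bash
python3 -c "
from h import *
d=snap('wrist','w2');plan([.5166,-.2767,.155])
p=proj(d,[.5166,-.2767,.058]);print(p)
x,y=map(int,p);i=d['img'];x0,y0=max(x-40,0),max(y-30,0);print(x0,y0)
cv2.imwrite('pics/w2c.png',cv2.resize(i[y0:y0+60,x0:x0+80],(800,600),interpolation=cv2.INTER_CUBIC))"
```

```text
d tool [ 0.0054 -0.0015  0.0022] yaw 0.4238 pos [ 0.5123 -0.2803  0.1572] t 1.25
[259.36983814 199.48626215]
219 169
```

View pics/w2c.png

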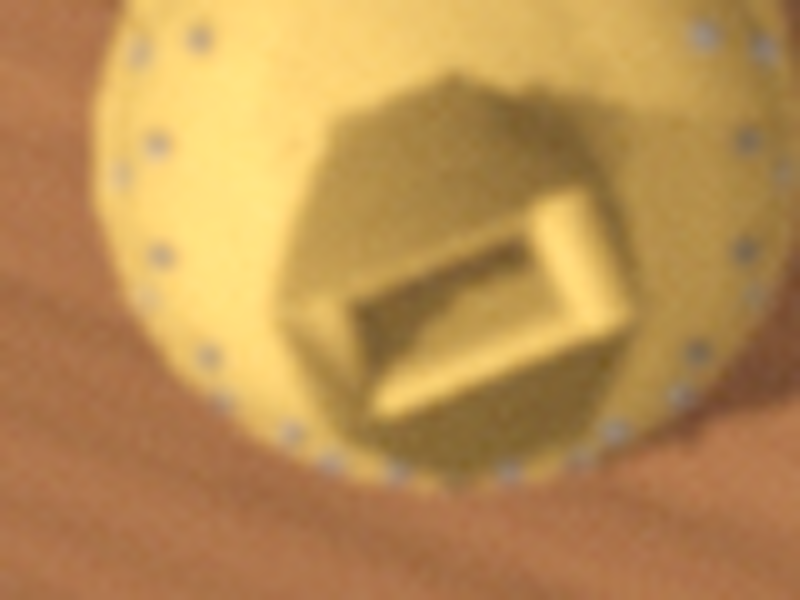

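Close-up of the cap's boss: the slot mouth has corners near (290,300), (575,185), (635,310) and (370,420) in the crop, centred at about (467,304).

```bash
python3 -c "
from h import *
d=load('w2')
q=np.array([onz(d,219+u/10,169+v/10,.058) for u,v in [(290,300),(575,185),(635,310),(370,420)]])
print(q.round(4)); e=(q[1]-q[0]+q[2]-q[3])/2; g=(q[3]-q[0]+q[2]-q[1])/2
print(np.linalg.norm(e),np.linalg.norm(g),np.arctan2(e[1],e[0]),np.arctan2(g[1],g[0])); c=q.mean(0);print(c)
s=env.sense();print('yaw rel',(np.arctan2(e[1],e[0])-s['eef_rot'][2])/np.pi*180)
"
```

```text
[[ 0.513  -0.2677  0.058 ]
 [ 0.5322 -0.2854  0.058 ]
 [ 0.5243 -0.2949  0.058 ]
 [ 0.5058 -0.2784  0.058 ]]
0.025461775238831117 0.012579311002665712 -0.7371594978762742 -2.21730464538075
[ 0.51883639 -0.28158996  0.058     ]
yaw rel -66.51648529988135
```

```bash
python3 -c "
from h import *
plan([.518,-.280,.0575],.87)"
```

```text
d tool [0.0053 0.002  0.0997] yaw 0.4238 pos [ 0.5123 -0.2803  0.1572] t 1.25
rotvec [ 5.000e-04  1.000e-04 -4.462e-01]
```

Request:
apply_moves:
  moves:
    - {"dx": 0.0053, "dy": 0.002, "dz": 0.02, "rx": 0, "ry": 0, "rz": -0.16, "grip": 0.06}
    - {"dx": 0.0053, "dy": 0.002, "dz": 0.04, "rx": 0, "ry": 0, "rz": -0.32, "grip": 0.06}
    - {"dx": 0.0053, "dy": 0.002, "dz": 0.06, "rx": 0, "ry": 0, "rz": -0.446, "grip": 0.06}
    - {"dx": 0.0053, "dy": 0.002, "dz": 0.06, "rx": 0, "ry": 0, "rz": -0.446, "grip": 0.06}

```text
clock: 1.75
eef_pos: [0.5174, -0.2799, 0.0963]
eef_rot: [-3.14, 0.0, 0.868]
wrist_force: [-1.0, 0.3, 0.3]
width: 0.06
gripper_force: 0.0
```

```bash
python3 -c "
from h import *
plan([.518,-.280,.0575],.87)
d=snap('wrist','w3');a=snap('scene','s3');b=snap('side','t3')
c=[]
for m,k,n in ((d,50,10),(a,25,10),(b,25,10)):
    p=proj(m,[.518,-.28,.058]);x,y=p.astype(int)-k//2;print(p,x,y)
    c.append(cv2.resize(m['img'][max(y,0):max(y,0)+k,max(x,0):max(x,0)+k],(400 if k==50 else 300,)*2,interpolation=cv2.INTER_CUBIC))
o=np.zeros((600,800,3),np.uint8);o[:400,:400]=c[0];o[:300,400:700]=c[1];o[300:,400:700]=c[2]
cv2.imwrite('pics/m3.png',o)
"
```

```text
d tool [0.0003 0.0006 0.0388] yaw 0.8677 pos [ 0.5174 -0.2799  0.0963] t 1.75
rotvec [-0.0018  0.0001 -0.0023]
[261.43969254 236.56610828] 236 211
[156.33129092 197.33762751] 144 185
[235.76135137 127.88816329] 223 115
```

View pics/m3.png

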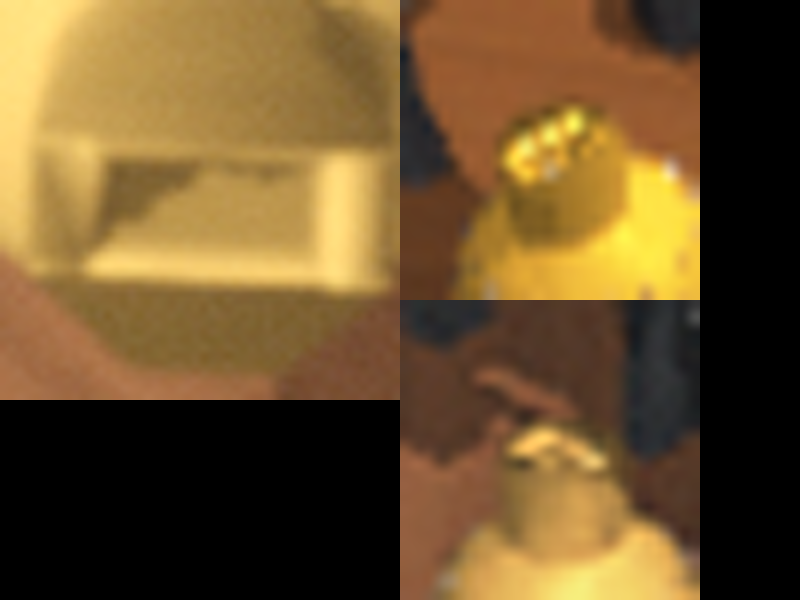

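The slot now lies horizontal in the wrist view, so the yaw is right. Its mouth is centred at about (205,212) in the crop, within about 1 mm of the estimate. I'll descend and grip.

Request:
apply_moves:
  moves:
    - {"dx": 0.0, "dy": 0.0, "dz": 0.02, "rx": 0, "ry": 0, "rz": 0, "grip": 0.06}
    - {"dx": 0.0, "dy": 0.0, "dz": 0.0385, "rx": 0, "ry": 0, "rz": 0, "grip": 0.06}
    - {"dx": 0.0, "dy": 0.0, "dz": 0.0385, "rx": 0, "ry": 0, "rz": 0, "grip": 0.026}
    - {"dx": 0.0, "dy": 0.0, "dz": 0.0385, "rx": 0, "ry": 0, "rz": 0, "grip": 0.024}
    - {"dx": 0.0, "dy": 0.0, "dz": 0.0385, "rx": 0, "ry": 0, "rz": 0, "grip": 0.024}
  grip_force: 30

```text
clock: 2.52
eef_pos: [0.5189, -0.2794, 0.0591]
eef_rot: [3.14, -0.0, 0.871]
wrist_force: [-0.2, -0.2, 0.1]
width: 0.032
gripper_force: 0.0
```

Request:
apply_moves:
  moves:
    - {"dx": 0.0, "dy": 0.0, "dz": 0.0, "rx": 0, "ry": 0, "rz": 0, "grip": 0.024}
    - {"dx": 0.0, "dy": 0.0, "dz": 0.0, "rx": 0, "ry": 0, "rz": 0, "grip": 0.024}

```text
clock: 2.78
eef_pos: [0.5188, -0.2793, 0.0589]
eef_rot: [3.14, 0.0, 0.871]
wrist_force: [-0.5, 0.9, 5.2]
width: 0.0298
gripper_force: 30.0
```

```bash
python3 -c "
from h import *
plan([.53,-.12,.205],1.69)"
```

```text
d tool [ 0.129  -0.0939 -0.1462] yaw 0.8708 pos [ 0.5188 -0.2793  0.0589] t 2.775
rotvec [ 1.100e-03  5.000e-04 -8.192e-01]
```

Request:
apply_moves:
  moves:
    - {"dx": 0, "dy": 0, "dz": -0.03, "rx": 0, "ry": 0, "rz": 0, "grip": 0.024}
    - {"dx": 0, "dy": 0, "dz": -0.06, "rx": 0, "ry": 0, "rz": 0, "grip": 0.024}
    - {"dx": 0.02, "dy": -0.015, "dz": -0.1, "rx": 0, "ry": 0, "rz": -0.16, "grip": 0.024}
    - {"dx": 0.05, "dy": -0.035, "dz": -0.13, "rx": 0, "ry": 0, "rz": -0.32, "grip": 0.024}
    - {"dx": 0.08, "dy": -0.055, "dz": -0.146, "rx": 0, "ry": 0, "rz": -0.48, "grip": 0.024}

```text
clock: 3.4
eef_pos: [0.5281, -0.1816, 0.2055]
eef_rot: [3.14, 0.0, 1.356]
wrist_force: [1.4, -0.2, -2.4]
width: 0.0295
gripper_force: 30.0
```

```bash
python3 -c "
from h import *
plan([.53,-.12,.205],1.69)"
```

```text
d tool [ 0.0605 -0.0113  0.0005] yaw 1.3556 pos [ 0.5281 -0.1816  0.2055] t 3.4
rotvec [ 0.0011  0.0005 -0.3344]
```

Request:
apply_moves:
  moves:
    - {"dx": 0.03, "dy": -0.006, "dz": 0, "rx": 0, "ry": 0, "rz": -0.165, "grip": 0.024}
    - {"dx": 0.06, "dy": -0.011, "dz": 0, "rx": 0, "ry": 0, "rz": -0.334, "grip": 0.024}
    - {"dx": 0.06, "dy": -0.011, "dz": 0, "rx": 0, "ry": 0, "rz": -0.334, "grip": 0.024}
    - {"dx": 0.06, "dy": -0.011, "dz": 0, "rx": 0, "ry": 0, "rz": -0.334, "grip": 0.024}

```text
clock: 3.9
eef_pos: [0.5303, -0.1221, 0.2041]
eef_rot: [-3.141, 0.0, 1.683]
wrist_force: [0.1, -0.8, -2.2]
width: 0.0297
gripper_force: 30.0
```

```bash
python3 -c "
from h import *
d=snap('wrist','w4');plan([.53,-.12,.205],1.69)
print(proj(d,[.517,-.032,.068]), proj(d,env.sense()['eef_pos']))
cv2.imwrite('pics/w4b.png',cv2.resize(d['img'],(800,600),interpolation=cv2.INTER_CUBIC))"
```

```text
d tool [ 0.0024 -0.     -0.0009] yaw 1.6824 pos [ 0.5303 -0.1223  0.2041] t 3.95
rotvec [-0.0004 -0.     -0.0076]
[256.58858459  92.86466469] [259.87433262 270.2825306 ]
```

View pics/w4b.png

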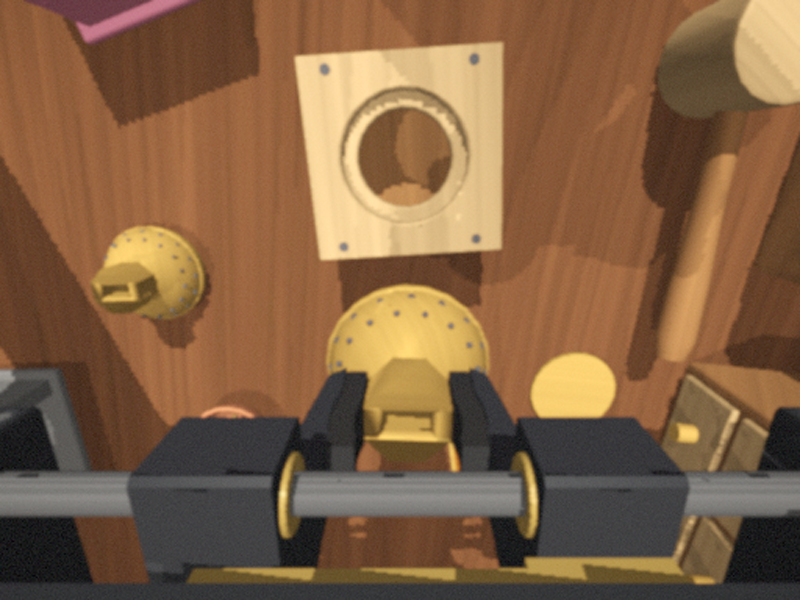

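The pocket rim is centred at about (404.5,155.5) and its floor hole at (405,156.5). The block's corners are (296,56), (503,42), (501,248) and (320,260). The held cap's slot is at about (408,421), against (406,422) projected for the TCP, so the cap is centred in the grip.

```bash
python3 -c "
from h import *
d=load('w4');f=.64
c=onz(d,404.5*f,155.5*f,.068);print('rim',c,'floor',onz(d,405*f,156.5*f,.06))
for a,b in [((341,155),(468,155)),((405,87),(405,224))]: print(np.linalg.norm(onz(d,a[0]*f,a[1]*f,.068)-onz(d,b[0]*f,b[1]*f,.068)))
q=np.array([onz(d,u*f,v*f,.068) for u,v in [(296,56),(503,42),(501,248),(320,260)]]);print(q.round(4),q.mean(0),[np.linalg.norm(q[i]-q[i-1]).round(4) for i in range(4)])
print('crown',onz(d,408*f,421*f,.203), env.sense()['eef_pos'])
plan([c[0],c[1],.14],1.69)
"
```

```text
rim [ 0.5196066  -0.03727743  0.068     ] floor [ 0.51989975 -0.03772651  0.06      ]
0.07198906344440682
0.07359307779269238
[[ 0.4569  0.006   0.068 ]
 [ 0.565   0.0246  0.068 ]
 [ 0.5834 -0.0834  0.068 ]
 [ 0.4749 -0.103   0.068 ]] [ 0.52005287 -0.03895959  0.068     ] [np.float64(0.1104), np.float64(0.1096), np.float64(0.1096), np.float64(0.1103)]
crown [ 0.53098187 -0.12245901  0.203     ] [ 0.53031168 -0.12234545  0.20406864]
d tool [ 0.0857 -0.0011  0.0641] yaw 1.6824 pos [ 0.5303 -0.1223  0.2041] t 3.95
rotvec [-0.0004 -0.     -0.0076]
```

Request:
apply_moves:
  moves:
    - {"dx": 0.04, "dy": 0, "dz": 0.01, "rx": 0, "ry": 0, "rz": -0.008, "grip": 0.024}
    - {"dx": 0.085, "dy": -0.001, "dz": 0.03, "rx": 0, "ry": 0, "rz": -0.008, "grip": 0.024}
    - {"dx": 0.085, "dy": -0.001, "dz": 0.055, "rx": 0, "ry": 0, "rz": -0.008, "grip": 0.024}
    - {"dx": 0.085, "dy": -0.001, "dz": 0.055, "rx": 0, "ry": 0, "rz": -0.008, "grip": 0.024}
    - {"dx": 0.085, "dy": -0.001, "dz": 0.055, "rx": 0, "ry": 0, "rz": -0.008, "grip": 0.024}

```text
clock: 4.58
eef_pos: [0.5203, -0.0382, 0.1501]
eef_rot: [3.141, 0.001, 1.691]
wrist_force: [0.2, 0.2, -1.8]
width: 0.0299
gripper_force: 30.0
```

```bash
python3 -c "
from h import *
plan([.5192,-.0377,.122],1.69)"
```

```text
d tool [ 0.0006 -0.001   0.0281] yaw 1.6911 pos [ 0.5203 -0.0382  0.1501] t 4.575
rotvec [0.0011 0.0006 0.0011]
```

Request:
apply_moves:
  moves:
    - {"dx": 0.0005, "dy": -0.001, "dz": 0.01, "rx": 0, "ry": 0, "rz": 0, "grip": 0.024}
    - {"dx": 0.0005, "dy": -0.001, "dz": 0.02, "rx": 0, "ry": 0, "rz": 0, "grip": 0.024}
    - {"dx": 0.0005, "dy": -0.001, "dz": 0.027, "rx": 0, "ry": 0, "rz": 0, "grip": 0.024}
    - {"dx": 0.0005, "dy": -0.001, "dz": 0.031, "rx": 0, "ry": 0, "rz": 0, "grip": 0.024}
    - {"dx": 0.0005, "dy": -0.001, "dz": 0.031, "rx": 0, "ry": 0, "rz": 0, "grip": 0.024}

```text
clock: 5.2
eef_pos: [0.5186, -0.0369, 0.119]
eef_rot: [-3.141, 0.0, 1.693]
wrist_force: [-3.8, 0.9, 5.8]
width: 0.0297
gripper_force: 30.0
```

Request:
apply_moves:
  moves:
    - {"dx": 0, "dy": 0, "dz": 0, "rx": 0, "ry": 0, "rz": 0, "grip": 0.036}
    - {"dx": 0, "dy": 0, "dz": 0, "rx": 0, "ry": 0, "rz": 0, "grip": 0.05}
    - {"dx": 0, "dy": 0, "dz": 0, "rx": 0, "ry": 0, "rz": 0, "grip": 0.06}
    - {"dx": 0, "dy": 0, "dz": -0.03, "rx": 0, "ry": 0, "rz": 0, "grip": 0.06}
    - {"dx": 0, "dy": 0, "dz": -0.086, "rx": 0, "ry": 0, "rz": 0, "grip": 0.06}

```text
clock: 5.82
eef_pos: [0.5179, -0.0367, 0.2039]
eef_rot: [-3.138, -0.002, 1.693]
wrist_force: [0.4, -0.5, -0.4]
width: 0.06
gripper_force: 0.0
```

Request:
apply_moves:
  moves:
    - {"dx": 0.0, "dy": 0, "dz": -0.03, "rx": 0, "ry": 0, "rz": 0, "grip": 0.06}
    - {"dx": 0.0, "dy": 0, "dz": -0.03, "rx": 0, "ry": 0, "rz": 0, "grip": 0.06}
    - {"dx": 0.0, "dy": 0, "dz": -0.03, "rx": 0, "ry": 0, "rz": 0, "grip": 0.06}

```text
clock: 6.2
eef_pos: [0.5183, -0.0368, 0.2331]
eef_rot: [-3.14, -0.001, 1.693]
wrist_force: [-0.1, -0.4, -0.4]
width: 0.06
gripper_force: 0.0
```

```bash
python3 -c "
from h import *
d=snap('wrist','w5');print(env.sense()['eef_pos'],env.sense()['eef_rot'])
for P in ([.5186,-.0372,.118],[.5198,-.0378,.068]): print(proj(d,P))
plan([.5306,.26,.24],1.69)"
```

```text
[ 0.51822337 -0.03671732  0.23285687] [-3.13936589e+00 -1.04332217e-03  1.69276512e+00]
[260.72262261 199.02941418]
[261.81550854 184.63064733]
d tool [ 0.293   0.0484 -0.0069] yaw 1.6928 pos [ 0.5182 -0.0367  0.2329] t 6.25
rotvec [-0.0022 -0.001   0.0028]
```

Request:
apply_moves:
  moves:
    - {"dx": 0.06, "dy": 0.009, "dz": 0, "rx": 0, "ry": 0, "rz": 0, "grip": 0.06}
    - {"dx": 0.12, "dy": 0.018, "dz": 0, "rx": 0, "ry": 0, "rz": 0, "grip": 0.06}
    - {"dx": 0.18, "dy": 0.027, "dz": 0, "rx": 0, "ry": 0, "rz": 0, "grip": 0.06}
    - {"dx": 0.24, "dy": 0.037, "dz": 0, "rx": 0, "ry": 0, "rz": 0, "grip": 0.06}
    - {"dx": 0.3, "dy": 0.048, "dz": 0, "rx": 0, "ry": 0, "rz": 0, "grip": 0.06}

```text
clock: 6.88
eef_pos: [0.5293, 0.2687, 0.2329]
eef_rot: [-3.14, 0.0, 1.693]
wrist_force: [0.6, -0.4, 1.0]
width: 0.0602
gripper_force: 0.0
```

```bash
python3 -c "
from h import *
plan([.530,.354,.195],1.69)"
```

```text
d tool [0.0846 0.0111 0.0379] yaw 1.6928 pos [0.5293 0.2687 0.2329] t 6.875
rotvec [-0.0021  0.0004  0.0028]
```

Request:
apply_moves:
  moves:
    - {"dx": 0.045, "dy": 0.006, "dz": 0.01, "rx": 0, "ry": 0, "rz": 0.003, "grip": 0.06}
    - {"dx": 0.0846, "dy": 0.011, "dz": 0.03, "rx": 0, "ry": 0, "rz": 0.003, "grip": 0.06}
    - {"dx": 0.0846, "dy": 0.011, "dz": 0.038, "rx": 0, "ry": 0, "rz": 0.003, "grip": 0.06}
    - {"dx": 0.0846, "dy": 0.011, "dz": 0.038, "rx": 0, "ry": 0, "rz": 0.003, "grip": 0.06}

```text
clock: 7.38
eef_pos: [0.5302, 0.3513, 0.1949]
eef_rot: [-3.139, 0.001, 1.69]
wrist_force: [0.4, -0.5, -0.8]
width: 0.0598
gripper_force: 0.0
```

```bash
python3 -c "
from h import *
d=snap('wrist','w6');s=env.sense();print(s['eef_pos'],s['eef_rot'])
w=load('w5')
for z in (.057,.088,.112): print(z,proj(d,[.53,.354,z]))
x,y=(proj(d,[.53,.354,.08])-[50,75]).astype(int); x2,y2=(proj(w,[.519,-.037,.118])-[40,45]).astype(int)
print(x,y,x2,y2)
o=np.zeros((600,800,3),np.uint8)
o[:600,:400]=cv2.resize(d['img'][y:y+150,x:x+100],(400,600),interpolation=cv2.INTER_CUBIC)
o[:400,400:]=cv2.resize(w['img'][y2:y2+80,x2:x2+80],(400,400),interpolation=cv2.INTER_CUBIC)
cv2.imwrite('pics/m6.png',o)"
```

```text
[0.53059922 0.35113645 0.19594441] [-3.14070065e+00  4.81799548e-04  1.68894530e+00]
0.057 [260.74460164 188.24825841]
0.088 [260.67262482 198.48723679]
0.112 [260.60396126 208.25489021]
210 120 221 153
```

View pics/m6.png

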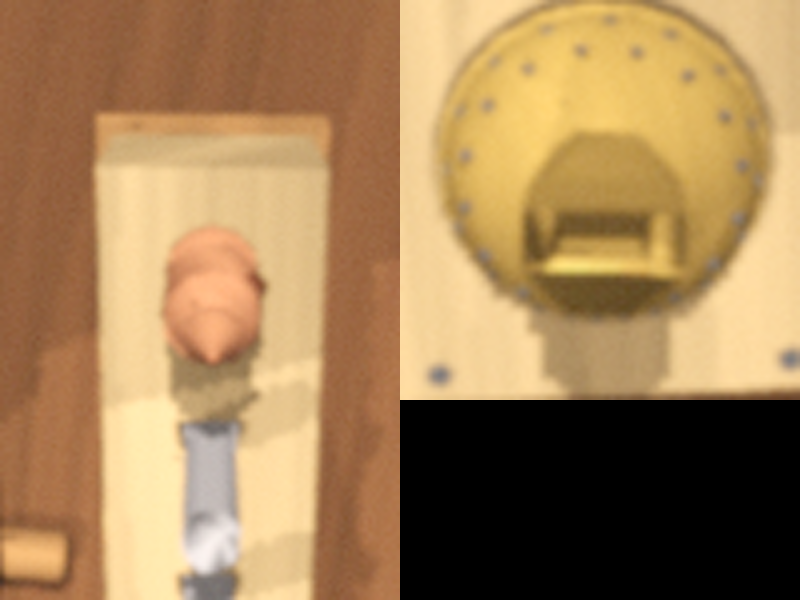

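The finial tip is at about (212,357) in the left crop, with the stand's edges parallel to the image. In the right crop the cap sits in the pocket, its slot mouth centred at about (605,245) and level.

```bash
python3 -c "
from h import *
d=load('w6');w=load('w5')
print('tip',onz(d,263,209.25,.112));print('tip tri check',onz(d,263,120+245/4,.057))
for u,v in [(605,245),(604,240)]: print('crown',onz(w,221+(u-400)/5,153+v/5,.118))
for a,b in [((530,245),(682,245)),((605,212),(605,277))]: print(np.linalg.norm(onz(w,221+(a[0]-400)/5,153+a[1]/5,.118)-onz(w,221+(b[0]-400)/5,153+b[1]/5,.118)))
t=onz(d,263,209.25,.112);plan([t[0],t[1],.082],1.69)"
```

```text
tip [0.53200584 0.35338085 0.112     ]
tip tri check [0.53134639 0.36135874 0.057     ]
crown [ 0.52010933 -0.03991373  0.118     ]
crown [ 0.51980886 -0.03897249  0.118     ]
0.02783809555348945
0.012633028097442904
d tool [0.0021 0.0018 0.1139] yaw 1.6889 pos [0.5306 0.3511 0.1959] t 7.425
rotvec [-0.0009  0.0005 -0.0011]
```

Request:
apply_moves:
  moves:
    - {"dx": 0.002, "dy": 0.0015, "dz": 0.04, "rx": 0, "ry": 0, "rz": 0, "grip": 0.06}
    - {"dx": 0.002, "dy": 0.0015, "dz": 0.08, "rx": 0, "ry": 0, "rz": 0, "grip": 0.05}
    - {"dx": 0.002, "dy": 0.0015, "dz": 0.1, "rx": 0, "ry": 0, "rz": 0, "grip": 0.05}
    - {"dx": 0.002, "dy": 0.0015, "dz": 0.113, "rx": 0, "ry": 0, "rz": 0, "grip": 0.05}
    - {"dx": 0.002, "dy": 0.0015, "dz": 0.113, "rx": 0, "ry": 0, "rz": 0, "grip": 0.05}

```text
clock: 8.05
eef_pos: [0.5319, 0.3537, 0.0833]
eef_rot: [-3.141, 0.0, 1.689]
wrist_force: [0.2, -1.1, 1.7]
width: 0.0499
gripper_force: 0.0
```

Request:
apply_moves:
  moves:
    - {"dx": 0, "dy": 0, "dz": 0, "rx": 0, "ry": 0, "rz": 0, "grip": 0.03}
    - {"dx": 0, "dy": 0, "dz": 0, "rx": 0, "ry": 0, "rz": 0, "grip": 0.016}
    - {"dx": 0, "dy": 0, "dz": 0, "rx": 0, "ry": 0, "rz": 0, "grip": 0.016}
    - {"dx": 0, "dy": 0, "dz": 0, "rx": 0, "ry": 0, "rz": 0, "grip": 0.016}

```text
clock: 8.55
eef_pos: [0.5318, 0.3543, 0.0838]
eef_rot: [3.141, -0.0, 1.69]
wrist_force: [-0.3, -0.1, 3.3]
width: 0.0215
gripper_force: 30.0
```

Request:
apply_moves:
  moves:
    - {"dx": 0, "dy": 0, "dz": -0.02, "rx": 0, "ry": 0, "rz": 0, "grip": 0.016}
    - {"dx": 0, "dy": 0, "dz": -0.05, "rx": 0, "ry": 0, "rz": 0, "grip": 0.016}
    - {"dx": 0, "dy": 0, "dz": -0.09, "rx": 0, "ry": 0, "rz": 0, "grip": 0.016}
    - {"dx": 0, "dy": 0, "dz": -0.135, "rx": 0, "ry": 0, "rz": 0, "grip": 0.016}
    - {"dx": 0, "dy": 0, "dz": -0.135, "rx": 0, "ry": 0, "rz": 0, "grip": 0.016}
  grip_force: 40

```text
clock: 9.18
eef_pos: [0.5326, 0.3547, 0.2218]
eef_rot: [3.135, -0.002, 1.69]
wrist_force: [-0.0, -0.2, -2.0]
width: 0.0212
gripper_force: 40.0
```

```bash
python3 -c "
from h import *
plan([.5190,-.0375,.2185],1.692)"
```

```text
d tool [-0.3879 -0.0601  0.0022] yaw 1.69 pos [0.5326 0.3547 0.2218] t 9.175
rotvec [ 0.0062 -0.0019 -0.002 ]
```

Request:
apply_moves:
  moves:
    - {"dx": -0.058, "dy": -0.009, "dz": 0, "rx": 0, "ry": 0, "rz": 0, "grip": 0.016}
    - {"dx": -0.116, "dy": -0.018, "dz": 0, "rx": 0, "ry": 0, "rz": 0, "grip": 0.016}
    - {"dx": -0.174, "dy": -0.027, "dz": 0, "rx": 0, "ry": 0, "rz": 0, "grip": 0.016}
    - {"dx": -0.232, "dy": -0.036, "dz": 0, "rx": 0, "ry": 0, "rz": 0, "grip": 0.016}
    - {"dx": -0.288, "dy": -0.045, "dz": 0, "rx": 0, "ry": 0, "rz": 0, "grip": 0.016}

```text
clock: 9.8
eef_pos: [0.5204, 0.0611, 0.217]
eef_rot: [-3.14, -0.0, 1.69]
wrist_force: [1.3, -0.1, -0.9]
width: 0.0213
gripper_force: 40.0
```

Request:
apply_moves:
  moves:
    - {"dx": -0.045, "dy": -0.007, "dz": 0, "rx": 0, "ry": 0, "rz": 0, "grip": 0.016}
    - {"dx": -0.08, "dy": -0.012, "dz": 0, "rx": 0, "ry": 0, "rz": 0, "grip": 0.016}
    - {"dx": -0.1, "dy": -0.015, "dz": 0, "rx": 0, "ry": 0, "rz": 0, "grip": 0.016}
    - {"dx": -0.1, "dy": -0.015, "dz": 0, "rx": 0, "ry": 0, "rz": 0, "grip": 0.016}
    - {"dx": -0.1, "dy": -0.015, "dz": 0, "rx": 0, "ry": 0, "rz": 0, "grip": 0.016}

```text
clock: 10.42
eef_pos: [0.518, -0.0373, 0.2177]
eef_rot: [-3.141, -0.001, 1.69]
wrist_force: [0.1, 0.9, -0.6]
width: 0.0215
gripper_force: 40.0
```

```bash
python3 -c "
from h import *
plan([.5190,-.0375,.198],1.692)"
```

```text
d tool [-0.0003  0.001   0.0197] yaw 1.6903 pos [ 0.518  -0.0373  0.2177] t 10.425
rotvec [-0.001  -0.0007 -0.0017]
```

Request:
apply_moves:
  moves:
    - {"dx": -0.0007, "dy": 0.001, "dz": 0.015, "rx": 0, "ry": 0, "rz": -0.002, "grip": 0.016}
    - {"dx": -0.0007, "dy": 0.001, "dz": 0.025, "rx": 0, "ry": 0, "rz": -0.002, "grip": 0.016}
    - {"dx": -0.0007, "dy": 0.001, "dz": 0.03, "rx": 0, "ry": 0, "rz": -0.002, "grip": 0.016}
    - {"dx": -0.0007, "dy": 0.001, "dz": 0.034, "rx": 0, "ry": 0, "rz": -0.002, "grip": 0.016}
    - {"dx": -0.0007, "dy": 0.001, "dz": 0.036, "rx": 0, "ry": 0, "rz": -0.002, "grip": 0.016}

```text
clock: 11.05
eef_pos: [0.5193, -0.0387, 0.1822]
eef_rot: [3.141, 0.0, 1.692]
wrist_force: [0.3, -0.8, -1.4]
width: 0.0215
gripper_force: 40.0
```

Request:
apply_moves:
  moves:
    - {"dx": 0, "dy": 0, "dz": 0.005, "rx": 0, "ry": 0, "rz": 0, "grip": 0.016}
    - {"dx": 0, "dy": 0, "dz": 0.01, "rx": 0, "ry": 0, "rz": 0, "grip": 0.016}
    - {"dx": 0, "dy": 0, "dz": 0.015, "rx": 0, "ry": 0, "rz": 0, "grip": 0.016}

```text
clock: 11.42
eef_pos: [0.5192, -0.0387, 0.167]
eef_rot: [-3.142, -0.0, 1.692]
wrist_force: [-0.3, -0.3, -1.5]
width: 0.0213
gripper_force: 40.0
```

Going in freely. Seating is expected at a TCP height of about 0.150.

Request:
apply_moves:
  moves:
    - {"dx": 0, "dy": 0, "dz": 0.005, "rx": 0, "ry": 0, "rz": 0, "grip": 0.016}
    - {"dx": 0, "dy": 0, "dz": 0.01, "rx": 0, "ry": 0, "rz": 0, "grip": 0.016}
    - {"dx": 0, "dy": 0, "dz": 0.014, "rx": 0, "ry": 0, "rz": 0, "grip": 0.016}
    - {"dx": 0, "dy": 0, "dz": 0.016, "rx": 0, "ry": 0, "rz": 0, "grip": 0.016}
    - {"dx": 0, "dy": 0, "dz": 0.017, "rx": 0, "ry": 0, "rz": 0, "grip": 0.016}

```text
clock: 12.05
eef_pos: [0.5193, -0.0387, 0.1503]
eef_rot: [3.142, 0.0, 1.692]
wrist_force: [-0.4, -0.2, -1.1]
width: 0.0212
gripper_force: 40.0
```

Request:
apply_moves:
  moves:
    - {"dx": 0, "dy": 0, "dz": 0.001, "rx": 0, "ry": 0, "rz": 0, "grip": 0.016}
    - {"dx": 0, "dy": 0, "dz": 0.0015, "rx": 0, "ry": 0, "rz": 0, "grip": 0.016}
    - {"dx": 0, "dy": 0, "dz": 0.0015, "rx": 0, "ry": 0, "rz": 0, "grip": 0.016}

```text
clock: 12.42
eef_pos: [0.5194, -0.0388, 0.1497]
eef_rot: [3.141, 0.0, 1.692]
wrist_force: [-2.3, 0.5, 7.5]
width: 0.0213
gripper_force: 40.0
```

Contact came at z = 0.1497 with about 9 N of push, as predicted. I'll take one last check picture.

```bash
python3 -c "
from h import *
w=snap('wrist','w9');a=snap('scene','s9');b=snap('side','t9')
o=np.zeros((600,800,3),np.uint8)
for m,k,(r,c),n in ((w,160,(0,0),400),(a,100,(0,400),400),(b,66,(400,400),200)):
    x,y=(proj(m,[.519,-.038,.12])-k/2).astype(int);o[r:r+n,c:c+n]=cv2.resize(m['img'][y:y+k,x:x+k],(n,n),interpolation=cv2.INTER_CUBIC)
x,y=0,0
cv2.imwrite('pics/m9.png',o);s=env.sense();print(s['eef_pos'],s['wrist_force'],s['width'],s['clock'])"
```

```text
[ 0.51944966 -0.03877969  0.14970564] [-2.04722514  0.53153847  6.6328353 ] 0.021061200712194063 12.575
```

View pics/m9.png

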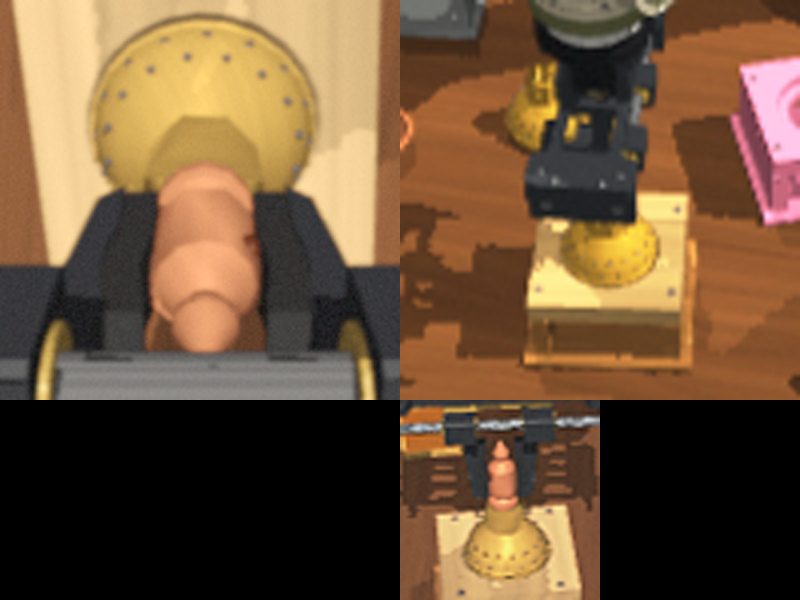

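The cap is level in the pocket. The finial stands upright in the grip with its shoulder on the boss, seen at (503,500) in the side crop. I'm handing in.

```bash
python3 -c "
from station import env
print(env.hand_in())"
```

```text
the job is handed in; nothing more can be done
None
```

The job is handed in: the cap is seated in the oak block and released, and the finial's tang is through its slot with the shoulder on the cap, still gripped upright and pressed down with about 8 N, at 12.6 s on the clock.

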